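Reset the tripped mortiser through its recessed well

ROBOT

A 6-joint arm with a two-finger parallel gripper is mounted at the origin on the work surface. World frame = base frame: x ahead of the robot, y to its left, z up, the work surface at z = 0. Lengths are in mm, angles in rad, forces in N, time in s.
With the tool pointing down it reaches from about 400 to 925 mm from the base axis. Payload 12.5 kg.
Tool frame: the origin (TCP) lies at the centre of the arm's flange, where the gripper is bolted on; the fingertips stand 190 mm ahead of it and the grasp point (between the pads) lies 171 mm ahead of it; z points along the fingers, y is the direction in which the jaws open and shut (so a half turn about z gives the same grasp; the last joint's range is limited). The gripper opens to 95 mm and grips with 3 to 60 N. Pads are 20 mm wide; open, the fingers measure 119 mm over their backs; the gripper's body (75 mm by 180 mm) begins 59 mm behind the grasp point.
Start: joints at [1.025, 0.491, 1.559, -0, 1.092, -0.106], TCP at [266.076, 565.534, 404.761] pointing down, gripper open.
Joint ranges: [-3.1, 3.1], [-0.84, 2.19], [0.05, 2.79], [-1.13, 4.28], [0.06, 2.93], [-2.69, 2.69]. Speed limits (rad/s): [2.22, 2.22, 2.79, 3.14, 3.14, 3.14].

INTERFACE

Orientations are given as [roll, pitch, yaw] about the fixed x, y, z axes, in that order (R = Rz(yaw) Ry(pitch) Rx(roll)).
In Python, from cell import env gives the robot as it stands.
- The arm moves only by the shell command python3 -m pendant 'ROWS'. ROWS is JSON, a list of rows, each an object of numbers: "x", "y", "z": the shift along the tool's x, y, z in units of 150 mm (1.0 is 150 mm); "rx", "ry", "rz": the turn, a rotation vector about the tool's x, y, z in units of 45 degrees (1.0 is 45 degrees); "jaw": the opening, from 0 (shut) to 1 (fully open). In form: [{"x": .., "y": .., "z": .., "rx": .., "ry": .., "rz": .., "jaw": ..}, ...]. A call has 1 to 10 rows; each row is the pose to reach, as a shift and turn from the pose commanded when the call began, along the tool's axes at that moment; what a row does not reach only later rows make up. A row lasts 1/8 s, in which the tool goes at most 62.5 mm and 10.7 degrees, less where a joint would pass 70% of its speed; a pose out of reach is approached as far as the arm can. A call with a number of a shift or a turn outside -1 to 1 is refused whole. A call with a gripper value outside its range is refused whole. The fingers move at their own pace and stop on an object; the grip force is fixed at half the most. Time passes only in rows, so rows that repeat a pose let the fingers close. It gives the time, the measured TCP pose, the force and the opening at its end, in the units of the state.
- env.state(): the state, without advancing time (a new reading comes with each control period).
- env.read_camera(name): name is "scene" or "top" or "wrist"; returns a dict with "img" (400x640x3 uint8, red, green, blue), "fx", "fy", "cx", "cy" (pixels), "rvec" (rotation vector, rad) and "tvec" (3), from world to camera coordinates, as OpenCV has them. Camera axes: x right, y down, z forward; pixel columns grow to the right and rows downward; lengths in mm; the calibration is good to about 2 mm. A picture is of the moment at which its call begins. There is no depth.
- env.job_done(): hands the job in, once; it reports no verdict.
The state is a dict: "t": time; "joints": joint angles; "qvel": joint speeds; "tau": joint torques, N m; "eef_pos": TCP position; "tcp_rot": TCP orientation; "ft_force": force on the tool from outside, world axes, zero at the start; "moment": the same for the moment, N m; "opening": opening from 0.0 (shut) to 1.0 (fully open).
Only numpy, scipy, OpenCV 4.12 (cv2) and the standard library are available. Lean on these libraries where they do the work, as an engineer would, in place of code of your own. Each camera call takes 0.05 s, during which the arm holds its last target.

TASK

The mortiser has tripped. On the starter box with the round well (its steel dust cover has a rounded nose), gently push the sliding cover aside by its upright tab until the well is fully open, reach a fingertip down the well and press the sunken reset key fully home, then come out and gently push the cover back until it hides the whole well again. Only push with the fingertips: do not pinch the cover, leave the box with the square well alone, and do not lift or shift anything else on the bench.

Things in the scene. Friction and masses are not known exactly. Their poses are not given: they have to be found in the camera images.
- mortiser_box: The box to be worked on: green-painted starter box screwed to the bench, 220 (x) x 110 (y) x 60 mm high. Origin: centre of its underside; z up; its -x end is nearer the robot. Round well in its top, 48 mm in diameter, 30 mm deep, centred 55 mm from the middle towards -x. A sliding steel cover (4 mm plate, 76 x 76 mm, half-round nose at its -x end) lies on top between two 5 mm high rails 85 mm apart.
- mortiser_box_well (a point): Centre of the mouth of the round well, level with the box's top (60 mm above the bench).
- reset_key_top (a point): Centre of the top of the reset key: a round white key, 24 mm in diameter, in the middle of the round well; its top is 18 mm below the well's mouth (42 mm above the bench) when up. It moves down with the key.
- reset_key (a joint): Slide joint of the reset key, m: 0 = up, 0.006 = fully home; it springs back when released. About 1.2 N starts it, 4.8 N takes it fully home.
- reset_cover (a joint): Slide joint, m. 0 = centred over the well; grows as the cover moves along its box's own +x (away from the well); stops at -0.013 and 0.085. It slides on top of the box with about 2 N of friction and stays where left. The whole round well is open above 0.062 and hidden between -0.013 and 0.013. It starts over the well, or partly over it.
- reset_cover_tab (a point): Centre of the upper edge of the tab on the round-nosed cover. The tab is a flat steel plate standing at the middle of the cover: 10 mm thick (box x), 50 mm wide (box y); it rises 20 mm above the 4 mm cover plate, to 84.5 mm above the bench. It is pushed along the box's x, either way.
- spindle_box: Not to be touched: green-painted starter box screwed to the bench, 220 (x) x 110 (y) x 60 mm high. Origin: centre of its underside; z up; its -x end is nearer the robot. Same build, but with a square well (48 x 48 mm) holding a square white start key, and a square-ended cover that stands mostly open.
- start_key (a joint): Slide joint of the start key in the square well, m: 0 = up, 0.006 = home. Must stay up.
- start_cover (a joint): The square-ended cover of the other box; to be left where it is. Slide joint, m. 0 = centred over the well; grows as the cover moves along its box's own +x (away from the well); stops at -0.013 and 0.085. It slides on top of the box with about 2 N of friction and stays where left. 
- start_cover_tab (a point): Centre of the upper edge of the tab on the square-ended cover, shaped like the other tab.
- offcut: A small tenoned wood offcut, 80 x 36 x 30 mm, lying between the two boxes. Bystander, to be left alone. Origin: at its underside, on the bench.
- screwdriver: A screwdriver lying near the robot. Bystander, to be left alone. Origin: at its underside, on the bench.
- mallet: A wooden mallet: head 70 x 120 x 75 mm, handle 24 cm, lying at the right. Bystander, to be left alone. Origin: at its underside, on the bench.
- glue: A white glue bottle, 60 mm across, 160 mm tall, at the back. Bystander, to be left alone. Origin: at its underside, on the bench.
- mug: A white mug, 80 mm across, 90 mm tall, at the back. Bystander, to be left alone. Origin: at its underside, on the bench.
- dowel: A wooden dowel, 20 mm thick, 120 mm long, lying at the left. Bystander, to be left alone. Origin: at its underside, on the bench.
- square_block: A wooden block, 75 x 75 x 60 mm, at the back left. Bystander, to be left alone. Origin: at its underside, on the bench.

How it is judged:
By the outcome, as a careful person would: the job done as asked, in the order asked, and still so for the second after the job is handed in, with the robot touching nothing.
It also fails if it takes over 48 s, if anything falls off the work surface, if the arm or the gripper's body presses on something with over 40 N, if the wrist force passes 120 N, or if a joint passes its speed limit or range.

## Working session

There is one attempt and no reset: what is moved stays moved. The work goes in short steps, Python scripts to look and compute and a shell command to move; the robot and the scene stay as the last step left them, time stands still between calls to the robot, and variables do not carry over. Pictures are saved under pics/ and viewed, and the job is handed in when it is done.

```bash
ls; mkdir -p pics; python3 - <<'E'
from cell import env
import cv2
s=env.state();print(s)
for n in("scene","top","wrist"):
    c=env.read_camera(n);cv2.imwrite(f"pics/{n}0.png",c["img"][:,:,::-1]);print(n,c["fx"],c["fy"],c["cx"],c["cy"],c["rvec"],c["tvec"])
E
```

```text
pics
{'t': 0.0, 'joints': array([ 1.02539134e+00,  4.91569210e-01,  1.55947063e+00,  9.20176426e-06,
        1.09164693e+00, -1.05614940e-01]), 'qvel': array([ 0.00272348, -0.00033766, -0.00174786,  0.00097579,  0.00057371,
        0.00083993]), 'tau': array([ 6.98814110e-04, -6.12631559e+01, -2.58184183e+01,  6.92872563e-02,
        4.82200587e-02, -8.41100996e-05]), 'eef_pos': array([266.06341851, 565.50314905, 404.1483332 ]), 'tcp_rot': array([-3.14050549e+00, -1.23455839e-04,  2.70179830e+00]), 'ft_force': array([-0.67710856, -0.90786548, -0.12800939]), 'moment': array([ 0.00300516, -0.05626778,  0.03700594]), 'opening': 1.001258283177918}
scene 507.92099444672994 507.92099444672994 323.1622078040918 200.64990080678143 [ 2.12678493  1.33539766 -0.45942039] [-227.35249912 -349.6564022  1989.89461933]
top 371.22231429854025 371.22231429854025 317.33825080105686 193.20494763521597 [ 2.10923958 -2.12377245  0.21246917] [  3.20109089 576.82773902 941.9446447 ]
wrist 294.62832220094566 294.62832220094566 320.4141363909776 198.29278221235074 [-2.43508661 -1.54528822 -0.22598092] [-623.39028001  -32.90909349  392.48136068]
```

View pics/scene0.png

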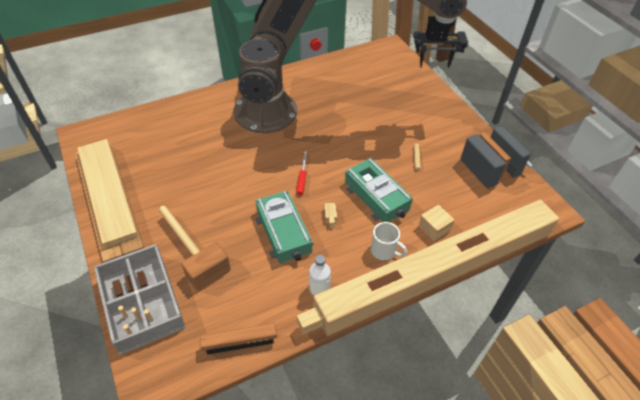

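View pics/top0.png

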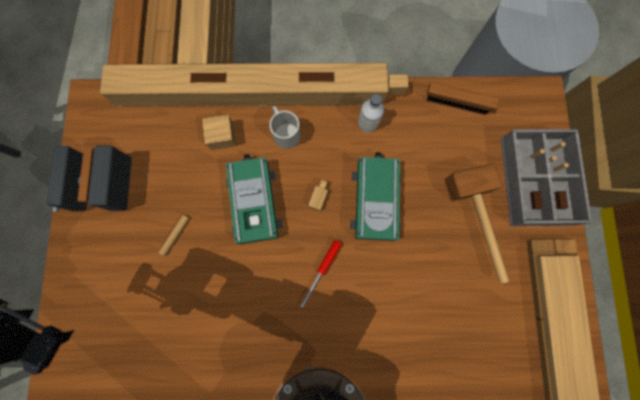

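View pics/wrist0.png

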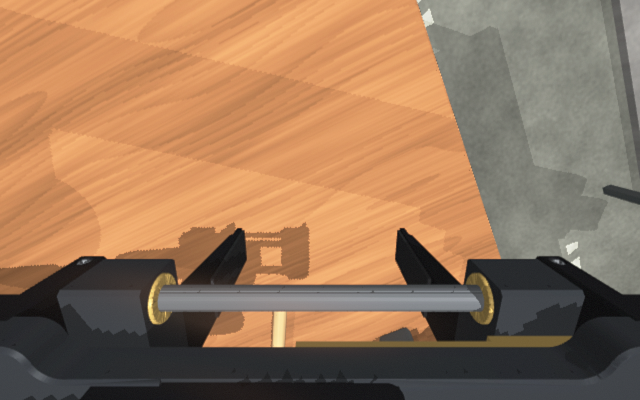

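The top view shows the round-nosed target box at about (379,198), with its cover at about (379,215). The square-well box is at about (252,200), partly open. Next I'll measure both.

```bash
cat > h.py <<'E'
from cell import env
import cv2, numpy as np
from scipy.spatial.transform import Rotation as Ro
def ray(c,px,z):
    K=np.array([[c["fx"],0,c["cx"]],[0,c["fy"],c["cy"]],[0,0,1]])
    R,_=cv2.Rodrigues(np.array(c["rvec"]));t=np.array(c["tvec"]).ravel()
    px=np.atleast_2d(np.array(px,float)); d=(np.linalg.inv(K)@np.c_[px,np.ones(len(px))].T)
    d=(R.T@d).T; o=-R.T@t
    return o+d*((z-o[2])/d[:,2])[:,None]
def proj(c,p):
    K=np.array([[c["fx"],0,c["cx"]],[0,c["fy"],c["cy"]],[0,0,1]])
    return cv2.projectPoints(np.atleast_2d(np.array(p,float)),np.array(c["rvec"]),np.array(c["tvec"]),K,None)[0].reshape(-1,2)
def green(im):
    h=cv2.cvtColor(im,cv2.COLOR_RGB2HSV); return cv2.inRange(h,(60,80,40),(95,255,255))
E
python3 - <<'E'
from h import *
for n,roi in(("top",(340,140,420,255)),("scene",(245,180,325,270))):
    c=env.read_camera(n); im=c["img"]; m=green(im); x0,y0,x1,y1=roi
    mm=np.zeros_like(m); mm[y0:y1,x0:x1]=m[y0:y1,x0:x1]
    p=cv2.findNonZero(mm); hull=cv2.convexHull(p)
    print(n,cv2.minAreaRect(p),cv2.boxPoints(cv2.minAreaRect(p)))
    b=cv2.boxPoints(cv2.minAreaRect(p)); print(ray(c,b,60).round(1))
    cv2.imwrite(f"pics/{n}1.png",cv2.resize(im[y0:y1,x0:x1,::-1],None,fx=6 if n=="scene" else 5,fy=6 if n=="scene" else 5,interpolation=cv2.INTER_CUBIC))
E
```

```text
top ((377.57177734375, 197.91143798828125), (42.211551666259766, 81.78363800048828), 1.1457629203796387) [[355.65253 238.37305]
 [357.2879  156.60577]
 [399.49103 157.44983]
 [397.85565 239.2171 ]]
[[ 454.8 -100.4   60. ]
 [ 678.  -111.    60. ]
 [ 674.8 -226.6   60. ]
 [ 451.9 -211.    60. ]]
scene ((283.7633056640625, 225.9319305419922), (66.76922607421875, 37.0), 67.38013458251953) [[253.84613 202.23074]
 [288.      187.99997]
 [313.68048 249.63312]
 [279.5266  263.8639 ]]
[[ 459.  -218.8   60. ]
 [ 450.4  -96.4   60. ]
 [ 704.9 -124.3   60. ]
 [ 707.1 -235.1   60. ]]
```

View pics/top1.png

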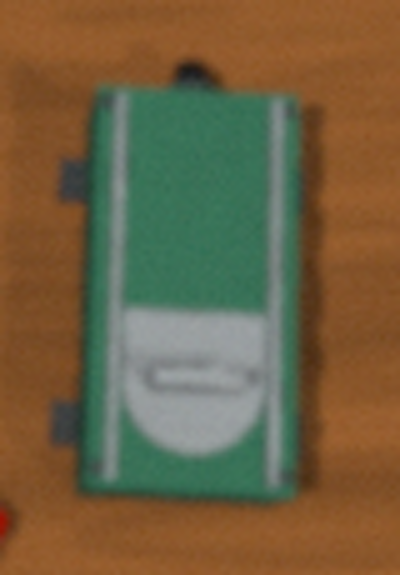

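View pics/scene1.png

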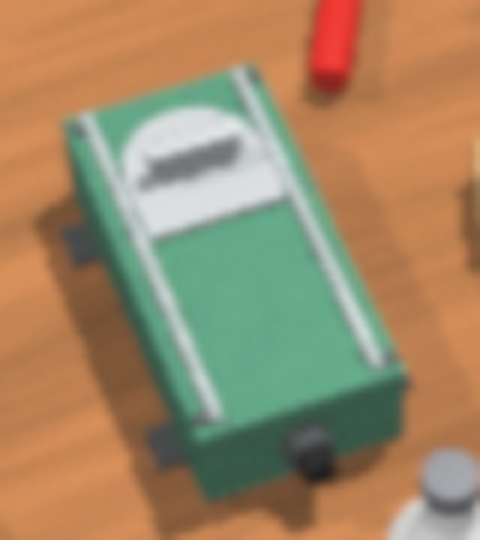

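```bash
python3 - <<'E'
from h import *
ct=env.read_camera("top"); cs=env.read_camera("scene")
# rail ends: (L far, L near, R far, R near) hand-read from enlarged views
t=np.array([[122,92],[111,480],[278,98],[273,488]])/5-0.4+[340,140]
s=np.array([[378,365],[240,70],[215,415],[88,115]])/6-.4+[245,180]
A=ray(ct,t,65);B=ray(cs,s,65);print(A.round(1));print(B.round(1))
for P in(A,B):
    c=P.mean(0);print(c, [np.arctan2(*(P[i]-P[i+1])[1::-1]) for i in(0,2)])
c=env.read_camera("wrist");R,_=cv2.Rodrigues(np.array(c["rvec"]));o=-R.T@np.array(c["tvec"]).ravel()
st=env.state();T=Ro.from_euler('xyz',st["tcp_rot"])
print("cam in tool",T.inv().apply(o-st["eef_pos"]),"fwd",T.inv().apply(R[2]),"up",T.inv().apply(-R[1]))
print(T.as_matrix().round(4))
print("to (600,-160,400):",T.inv().apply(np.array([600,-160,400])-st["eef_pos"])/150)
E
```

```text
[[ 672.4 -128.6   65. ]
 [ 461.6 -116.1   65. ]
 [ 668.4 -213.5   65. ]
 [ 456.8 -200.6   65. ]]
[[ 670.2 -128.    65. ]
 [ 462.6 -113.5   65. ]
 [ 662.9 -213.2   65. ]
 [ 457.  -199.1   65. ]]
[ 564.79657376 -164.69974529   65.        ] [np.float64(-0.05897877342934639), np.float64(-0.06072700564365484)]
[ 563.17911456 -163.43494217   65.        ] [np.float64(-0.0696904481534959), np.float64(-0.06852461001582165)]
cam in tool [81.81897492 -0.77070696 20.33060904] fwd [-0.28949638 -0.00119438  0.95717836] up [9.57179041e-01 1.85332035e-05 2.89496605e-01]
[[-9.048e-01  4.258e-01 -1.000e-04]
 [ 4.258e-01  9.048e-01 -1.000e-04]
 [ 0.000e+00 -1.000e-04 -1.000e+00]]
to (600,-160,400): [-4.07370325 -3.42886045  0.03130965]
```

```bash
python3 -m pendant '[{"x":-0.3,"y":-0.25,"rz":-0.12,"jaw":0},{"x":-0.6,"y":-0.5,"rz":-0.3,"jaw":0},{"x":-0.9,"y":-0.75,"rz":-0.48,"jaw":0},{"x":-0.9,"y":-0.75,"rz":-0.48,"jaw":0}]'; python3 - <<'E'
from h import *
st=env.state();T=Ro.from_euler('xyz',st["tcp_rot"]);print(st["tcp_rot"],st["eef_pos"],st["ft_force"])
print(T.inv().apply(np.array([600,-160,400])-st["eef_pos"])/150)
E
```

```text
[-3.14150941e+00 -2.60018973e-05  2.70179606e+00] [266.07226513 565.54511898 404.66952073] [-0.00216193  0.52728743  0.53103087]
[-4.07370325 -3.42886045  0.03130965]invalid input
```

```bash
python3 -m pendant '[{"x":-0.3,"y":-0.25,"z":0,"rx":0,"ry":0,"rz":-0.12,"jaw":0},{"x":-0.6,"y":-0.5,"z":0,"rx":0,"ry":0,"rz":-0.3,"jaw":0},{"x":-0.9,"y":-0.75,"z":0,"rx":0,"ry":0,"rz":-0.48,"jaw":0},{"x":-0.9,"y":-0.75,"z":0,"rx":0,"ry":0,"rz":-0.48,"jaw":0}]'; python3 - <<'E'
from h import *
st=env.state();T=Ro.from_euler('xyz',st["tcp_rot"]);print(st["t"],st["tcp_rot"],st["eef_pos"],st["ft_force"])
print(T.inv().apply(np.array([600,-160,400])-st["eef_pos"])/150)
E
```

```text
t: 0.9
eef_pos: [341.6, 403.7, 405.1]
tcp_rot: [-3.141, 0.0, 3.077]
ft_force: [1.2, 0.2, -0.3]
opening: 0.638
0.9 [-3.14143288e+00  2.35566237e-04  3.07721407e+00] [341.57221748 403.70998514 405.11186402] [ 1.19183496  0.18466613 -0.27898015]
[-1.96104669 -3.63943768  0.03512253]
```

```bash
M='x'; python3 -m pendant '[{"x":-0.25,"y":-0.32,"z":0,"rx":0,"ry":0,"rz":0,"jaw":0},{"x":-0.5,"y":-0.65,"z":0,"rx":0,"ry":0,"rz":0,"jaw":0},{"x":-0.6,"y":-1,"z":0,"rx":0,"ry":0,"rz":0,"jaw":0}]'
python3 -m pendant '[{"x":-0.25,"y":-0.32,"z":0,"rx":0,"ry":0,"rz":0,"jaw":0},{"x":-0.5,"y":-0.65,"z":0,"rx":0,"ry":0,"rz":0,"jaw":0},{"x":-0.6,"y":-1,"z":0,"rx":0,"ry":0,"rz":0,"jaw":0}]'
python3 -m pendant '[{"x":-0.2,"y":-0.32,"z":0,"rx":0,"ry":0,"rz":0,"jaw":0},{"x":-0.4,"y":-0.65,"z":0,"rx":0,"ry":0,"rz":0,"jaw":0},{"x":-0.5,"y":-1,"z":0,"rx":0,"ry":0,"rz":0,"jaw":0},{"x":-0.5,"y":-1,"z":0,"rx":0,"ry":0,"rz":0,"jaw":0}]'; python3 - <<'E'
from h import *
st=env.state();T=Ro.from_euler('xyz',st["tcp_rot"])
print(T.inv().apply(np.array([600,-160,400])-st["eef_pos"])/150)
E
```

```text
t: 1.27
eef_pos: [422.0, 250.0, 404.7]
tcp_rot: [3.141, 0.001, 3.078]
ft_force: [-0.2, -0.3, -1.0]
opening: 0.318
t: 1.65
eef_pos: [502.7, 94.4, 404.7]
tcp_rot: [3.141, 0.001, 3.078]
ft_force: [1.1, -0.9, 0.8]
opening: 0.026
t: 2.15
eef_pos: [567.6, -61.3, 404.3]
tcp_rot: [-3.142, 0.0, 3.074]
ft_force: [-0.2, 0.8, -0.8]
opening: 0.004
[-0.25996623 -0.64224536  0.02858728]
```

```bash
python3 -m pendant '[{"x":-0.13,"y":-0.32,"z":0,"rx":0,"ry":0,"rz":0,"jaw":0},{"x":-0.26,"y":-0.66,"z":0,"rx":0,"ry":0,"rz":0,"jaw":0},{"x":-0.26,"y":-0.66,"z":0,"rx":0,"ry":0,"rz":0,"jaw":0},{"x":-0.26,"y":-0.66,"z":0,"rx":0,"ry":0,"rz":0,"jaw":0}]'; python3 - <<'E'
from h import *
c=env.read_camera("wrist");cv2.imwrite("pics/w2.png",c["img"][:,:,::-1])
np.savez("w2.npz",**c)
E
```

```text
t: 2.65
eef_pos: [599.4, -158.8, 404.5]
tcp_rot: [3.141, -0.001, 3.079]
ft_force: [-0.5, 1.4, 0.3]
opening: 0.003
```

View pics/w2.png

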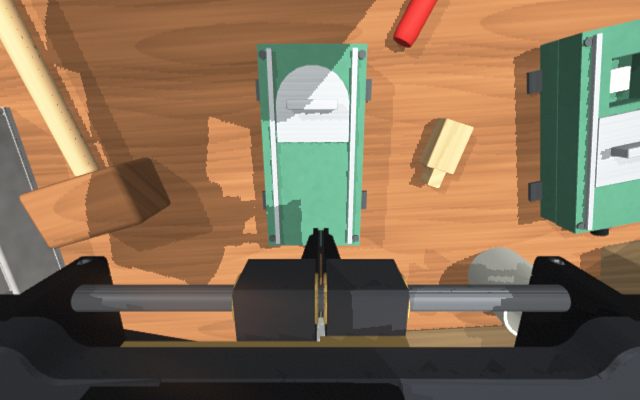

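```bash
python3 - <<'E'
from h import *
c=dict(np.load("w2.npz"));im=c["img"][35:255,245:385,::-1]
cv2.imwrite("pics/w2c.png",cv2.resize(im[:130],None,fx=5,fy=5,interpolation=cv2.INTER_NEAREST)[:600])
cv2.imwrite("pics/w2d.png",cv2.resize(im[120:],None,fx=5,fy=5,interpolation=cv2.INTER_NEAREST))
E
```

```text
(no output)
```

View pics/w2c.png

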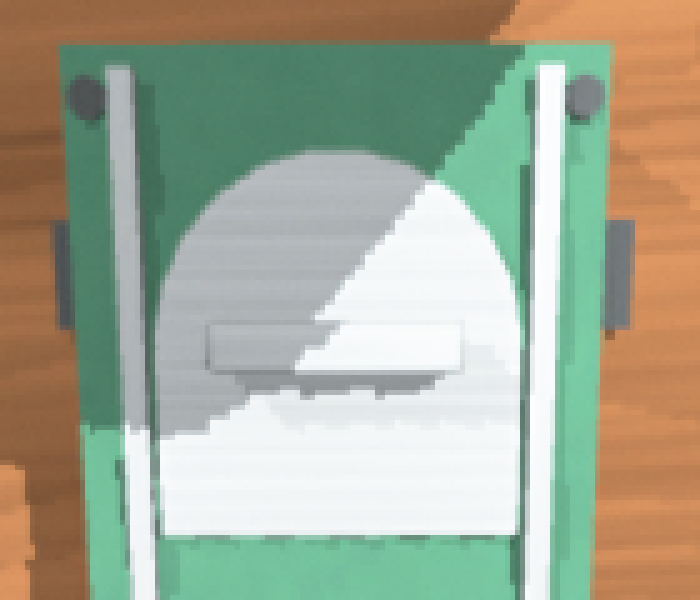

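View pics/w2d.png

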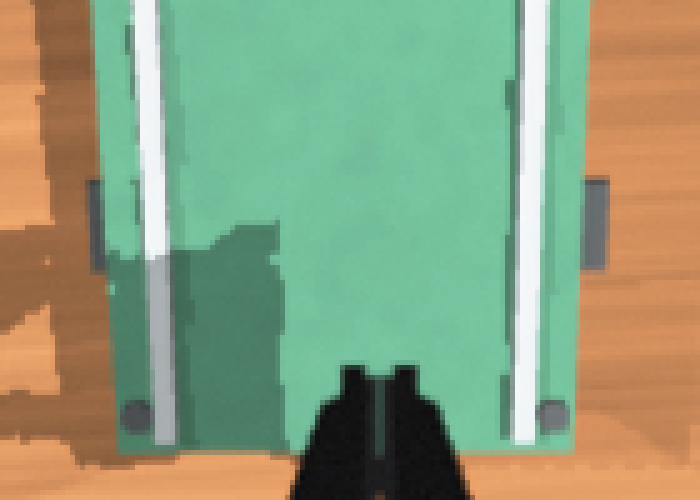

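```bash
python3 - <<'E'
from h import *
c=dict(np.load("w2.npz"))
f=lambda l,o:np.array(l)/5-.4+o
C=ray(c,np.r_[f([[61,43],[612,43]],[245,35]),f([[118,454],[574,454]],[245,155])],60);print(C.round(1))
ctr=C.mean(0);d=(C[2]+C[3]-C[0]-C[1]);yaw=np.arctan2(d[1],d[0]);print(ctr,yaw,np.linalg.norm(d)/2,np.linalg.norm(C[0]-C[1]))
tab=ray(c,f([[207,322],[464,322],[464,372],[207,372]],[245,35]),84.5);print("tab",tab.mean(0),tab.round(1))
pl=ray(c,f([[335,149],[338,536]],[245,35]),64.5);print("plate",pl.round(1))
u=np.array([np.cos(yaw),np.sin(yaw),0]);v=np.array([-u[1],u[0],0]);well=ctr-55*u
print("well",well)
for P in(tab.mean(0),pl.mean(0)):print("slide",(P-well)@u,(P-well)@v)
st=env.state();print(st["eef_pos"],st["tcp_rot"])
E
```

```text
[[ 450.5 -213.6   60. ]
 [ 457.4 -104.5   60. ]
 [ 670.2 -227.4   60. ]
 [ 677.1 -117.5   60. ]]
[ 563.81253684 -165.72945398   60.        ] -0.06109246349434369 220.114600351003 109.324699740951
tab [ 511.73810018 -162.65650032   84.5       ] [[ 505.6 -187.1   84.5]
 [ 508.7 -137.6   84.5]
 [ 517.9 -138.    84.5]
 [ 514.8 -188.    84.5]]
plate [[ 473.8 -160.6   64.5]
 [ 549.9 -165.4   64.5]]
well [ 508.91514287 -162.37145824   60.        ]
slide 2.8350939938873254 -0.11215616676473802
slide 2.9618770949228823 -0.4659564762879417
[ 599.27984903 -158.55864655  404.68151846] [ 3.14110285e+00 -3.50931409e-04  3.07950723e+00]
```

```bash
python3 -m pendant '[{"x":0.3,"y":-0.03,"z":0.1,"rx":0,"ry":0,"rz":0,"jaw":0},{"x":0.6,"y":-0.06,"z":0.25,"rx":0,"ry":0,"rz":0,"jaw":0},{"x":0.75,"y":-0.06,"z":0.4,"rx":0,"ry":0,"rz":0,"jaw":0},{"x":0.75,"y":-0.06,"z":0.55,"rx":0,"ry":0,"rz":0,"jaw":0},{"x":0.75,"y":-0.06,"z":0.65,"rx":0,"ry":0,"rz":0,"jaw":0},{"x":0.75,"y":-0.06,"z":0.65,"rx":0,"ry":0,"rz":0,"jaw":0}]'; python3 - <<'E'
from h import *
st=env.state();u=np.array([np.cos(-.0615),np.sin(-.0615)]);v=np.array([-u[1],u[0]]);d=st["eef_pos"][:2]-[508.9,-162.4];print(d@u,d@v,st["eef_pos"][2]-190,st["ft_force"])
c=env.read_camera("wrist");cv2.imwrite("pics/w3.png",c["img"][:,:,::-1])
E
```

```text
t: 3.45
eef_pos: [486.7, -161.3, 306.7]
tcp_rot: [3.141, -0.001, 3.08]
ft_force: [-0.5, -0.5, 0.2]
opening: 0.005
-22.25615859107872 -0.27593894313776834 116.70648643079534 [-0.47902108 -0.45349543  0.19264677]
```

View pics/w3.png

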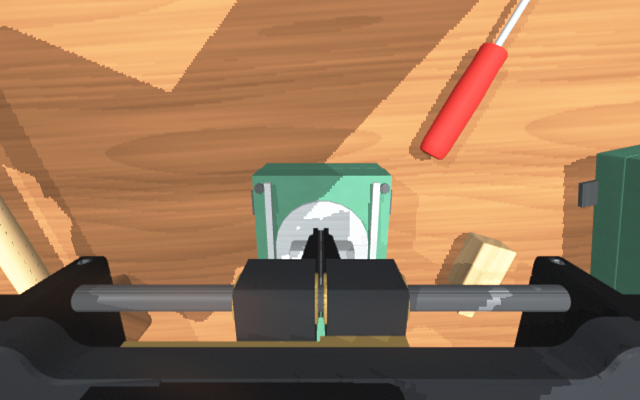

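```bash
python3 -m pendant '[{"x":0,"y":0,"z":0.1,"rx":0,"ry":0,"rz":0,"jaw":0},{"x":0,"y":0,"z":0.2,"rx":0,"ry":0,"rz":0,"jaw":0},{"x":0,"y":0,"z":0.27,"rx":0,"ry":0,"rz":0,"jaw":0},{"x":0,"y":0,"z":0.3,"rx":0,"ry":0,"rz":0,"jaw":0},{"x":0,"y":0,"z":0.3,"rx":0,"ry":0,"rz":0,"jaw":0}]'
python3 -m pendant '[{"x":-0.02,"y":0,"z":0,"rx":0,"ry":0,"rz":0,"jaw":0},{"x":-0.04,"y":0,"z":0,"rx":0,"ry":0,"rz":0,"jaw":0},{"x":-0.06,"y":0,"z":0,"rx":0,"ry":0,"rz":0,"jaw":0},{"x":-0.08,"y":0,"z":0,"rx":0,"ry":0,"rz":0,"jaw":0},{"x":-0.1,"y":0,"z":0,"rx":0,"ry":0,"rz":0,"jaw":0},{"x":-0.12,"y":0,"z":0,"rx":0,"ry":0,"rz":0,"jaw":0}]'
```

```text
t: 4.12
eef_pos: [486.5, -162.1, 261.9]
tcp_rot: [3.141, -0.001, 3.079]
ft_force: [-0.1, 0.5, -0.4]
opening: 0.003
t: 4.88
eef_pos: [504.5, -163.1, 262.2]
tcp_rot: [3.141, -0.0, 3.079]
ft_force: [-0.7, 0.4, 2.0]
opening: 0.003
```

```bash
python3 - <<'E'
from h import *
for i in range(3):
    c=env.read_camera("wrist");print(env.state()["ft_force"])
cv2.imwrite("pics/w4.png",c["img"][:,:,::-1])
c=env.read_camera("top");cv2.imwrite("pics/t4.png",cv2.resize(c["img"][140:255,340:420,::-1],None,fx=5,fy=5))
E
```

```text
[-0.65413636  0.35978985 -0.03543441]
[ 0.50315658  0.15130462 -0.00542729]
[0.68487903 0.93419862 0.44946917]
```

View pics/w4.png

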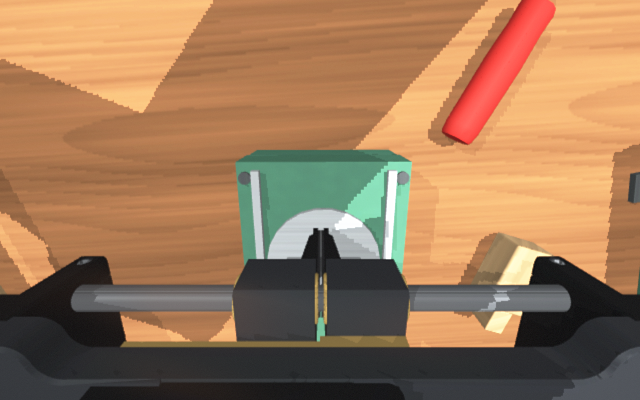

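View pics/t4.png

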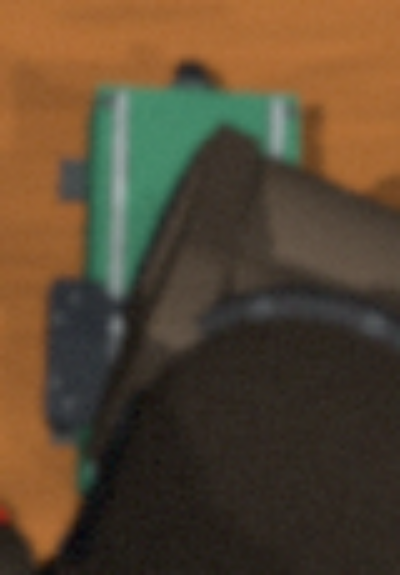

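```bash
cat >> h.py <<'E'
W=np.array([508.9,-162.4,60]);U=np.array([np.cos(-.0615),np.sin(-.0615),0]);V=np.array([-U[1],U[0],0])
def loc(P): P=np.asarray(P)-W; return np.stack([P@U,P@V],-1).round(1)
E
python3 - <<'E'
from h import *
c=env.read_camera("wrist")
print("nose",loc(ray(c,[323,209],64.5)), "slide=nose+38", loc(env.state()["eef_pos"]))
print("box near edge",loc(ray(c,[[237,163],[412,163]],60)))
E
```

```text
nose [[-25.6  -0.4]] slide=nose+38 [-4.3 -1. ]
box near edge [[-54.4 -53.9]
 [-54.2  55. ]]
```

```bash
python3 -m pendant '[{"x":-0.02,"y":0,"z":0,"rx":0,"ry":0,"rz":0,"jaw":0},{"x":-0.04,"y":0,"z":0,"rx":0,"ry":0,"rz":0,"jaw":0},{"x":-0.06,"y":0,"z":0,"rx":0,"ry":0,"rz":0,"jaw":0},{"x":-0.08,"y":0,"z":0,"rx":0,"ry":0,"rz":0,"jaw":0},{"x":-0.1,"y":0,"z":0,"rx":0,"ry":0,"rz":0,"jaw":0},{"x":-0.12,"y":0,"z":0,"rx":0,"ry":0,"rz":0,"jaw":0},{"x":-0.14,"y":0,"z":0,"rx":0,"ry":0,"rz":0,"jaw":0},{"x":-0.16,"y":0,"z":0,"rx":0,"ry":0,"rz":0,"jaw":0},{"x":-0.18,"y":0,"z":0,"rx":0,"ry":0,"rz":0,"jaw":0},{"x":-0.2,"y":0,"z":0,"rx":0,"ry":0,"rz":0,"jaw":0}]'
python3 -m pendant '[{"x":-0.02,"y":0,"z":0,"rx":0,"ry":0,"rz":0,"jaw":0},{"x":-0.04,"y":0,"z":0,"rx":0,"ry":0,"rz":0,"jaw":0},{"x":-0.06,"y":0,"z":0,"rx":0,"ry":0,"rz":0,"jaw":0},{"x":-0.08,"y":0,"z":0,"rx":0,"ry":0,"rz":0,"jaw":0},{"x":-0.1,"y":0,"z":0,"rx":0,"ry":0,"rz":0,"jaw":0},{"x":-0.12,"y":0,"z":0,"rx":0,"ry":0,"rz":0,"jaw":0},{"x":-0.14,"y":0,"z":0,"rx":0,"ry":0,"rz":0,"jaw":0},{"x":-0.16,"y":0,"z":0,"rx":0,"ry":0,"rz":0,"jaw":0},{"x":-0.18,"y":0,"z":0,"rx":0,"ry":0,"rz":0,"jaw":0},{"x":-0.2,"y":0,"z":0,"rx":0,"ry":0,"rz":0,"jaw":0}]'
python3 - <<'E'
from h import *
c=env.read_camera("wrist");print(loc(env.state()["eef_pos"]))
cv2.imwrite("pics/w5.png",c["img"][:,:,::-1])
E
```

```text
t: 6.38
eef_pos: [534.6, -165.0, 262.2]
tcp_rot: [3.141, -0.0, 3.079]
ft_force: [-2.5, 1.7, -0.1]
opening: 0.005
t: 7.62
eef_pos: [564.5, -166.9, 262.2]
tcp_rot: [3.142, 0.0, 3.079]
ft_force: [-2.6, 1.7, -0.5]
opening: 0.004
[56.1 -1.1]
```

View pics/w5.png

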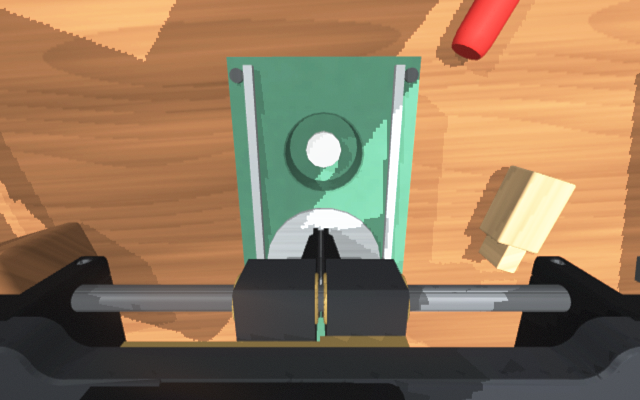

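```bash
python3 - <<'E'
from h import *
c=env.read_camera("wrist");im=c["img"];h=cv2.cvtColor(im,cv2.COLOR_RGB2HSV)
m=cv2.inRange(h,(0,0,190),(180,50,255));m[:,:290]=0;m[:,360:]=0;m[:115]=0;m[185:]=0
n,l,s,ce=cv2.connectedComponentsWithStats(m);i=1+s[1:,4].argmax();print(s[i],ce[i])
print("key",ray(c,ce[i],42).round(1),loc(ray(c,ce[i],42)))
print("well rim top/bottom/left/right",loc(ray(c,[[324,112],[324,190],[285,151],[363,151]],60)))
print("nose",loc(ray(c,[323,209],64.5)),loc(env.state()["eef_pos"]),env.state()["eef_pos"])
E
```

```text
[306 131  35  36 949] [323.24868282 148.89989463]
key [[ 508.5 -162.5   42. ]] [[-0.4 -0.2]]
well rim top/bottom/left/right [[-24.5   0.1]
 [ 23.4   0.2]
 [ -1.5 -23.8]
 [ -1.4  24.1]]
nose [[34.7 -0.5]] [56.  -1.2] [ 564.67800981 -167.03674855  262.25744929]
```

```bash
python3 -m pendant '[{"x":0.1,"y":0,"z":-0.03,"rx":0,"ry":0,"rz":0,"jaw":0},{"x":0.25,"y":0.01,"z":-0.03,"rx":0,"ry":0,"rz":0,"jaw":0},{"x":0.375,"y":0.01,"z":-0.03,"rx":0,"ry":0,"rz":0,"jaw":0},{"x":0.375,"y":0.01,"z":-0.03,"rx":0,"ry":0,"rz":0,"jaw":0},{"x":0.375,"y":0.01,"z":-0.03,"rx":0,"ry":0,"rz":0,"jaw":0}]'
python3 - <<'E'
from h import *
c=env.read_camera("wrist");print(loc(env.state()["eef_pos"]))
cv2.imwrite("pics/w6.png",c["img"][:,:,::-1])
E
```

```text
t: 8.35
eef_pos: [508.6, -162.1, 267.1]
tcp_rot: [-3.141, 0.001, 3.078]
ft_force: [-0.9, 0.2, -0.4]
opening: 0.007
[-0.2  0.3]
```

View pics/w6.png

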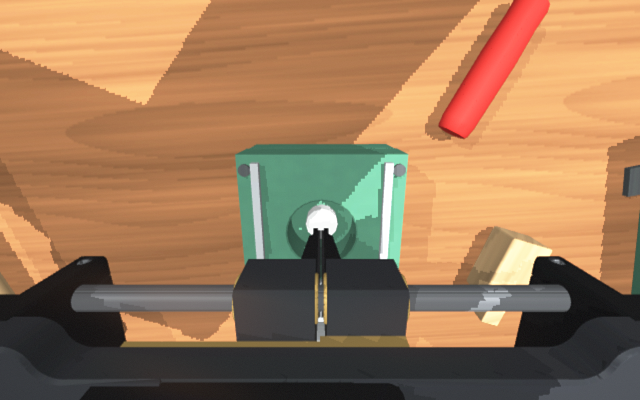

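Centred over the key. Going down (tip at 77, key top at 42).

```bash
python3 -m pendant '[{"x":0,"y":0,"z":0.07,"rx":0,"ry":0,"rz":0,"jaw":0},{"x":0,"y":0,"z":0.14,"rx":0,"ry":0,"rz":0,"jaw":0},{"x":0,"y":0,"z":0.19,"rx":0,"ry":0,"rz":0,"jaw":0},{"x":0,"y":0,"z":0.21,"rx":0,"ry":0,"rz":0,"jaw":0},{"x":0,"y":0,"z":0.22,"rx":0,"ry":0,"rz":0,"jaw":0},{"x":0,"y":0,"z":0.22,"rx":0,"ry":0,"rz":0,"jaw":0}]'
python3 -m pendant '[{"x":0,"y":0,"z":0.01,"rx":0,"ry":0,"rz":0,"jaw":0},{"x":0,"y":0,"z":0.02,"rx":0,"ry":0,"rz":0,"jaw":0},{"x":0,"y":0,"z":0.025,"rx":0,"ry":0,"rz":0,"jaw":0},{"x":0,"y":0,"z":0.025,"rx":0,"ry":0,"rz":0,"jaw":0}]'
```

```text
t: 9.15
eef_pos: [508.3, -161.9, 233.8]
tcp_rot: [3.142, 0.0, 3.079]
ft_force: [-0.5, -0.3, 0.4]
opening: 0.005
t: 9.65
eef_pos: [508.3, -161.9, 230.1]
tcp_rot: [-3.142, 0.0, 3.079]
ft_force: [0.4, -0.6, 2.8]
opening: 0.003
```

```bash
python3 -m pendant '[{"x":0,"y":0,"z":0.01,"rx":0,"ry":0,"rz":0,"jaw":0},{"x":0,"y":0,"z":0.02,"rx":0,"ry":0,"rz":0,"jaw":0},{"x":0,"y":0,"z":0.02,"rx":0,"ry":0,"rz":0,"jaw":0}]'
python3 -m pendant '[{"x":0,"y":0,"z":0.005,"rx":0,"ry":0,"rz":0,"jaw":0},{"x":0,"y":0,"z":0.01,"rx":0,"ry":0,"rz":0,"jaw":0},{"x":0,"y":0,"z":0.01,"rx":0,"ry":0,"rz":0,"jaw":0}]'
```

```text
t: 10.02
eef_pos: [508.4, -161.9, 227.0]
tcp_rot: [-3.142, 0.0, 3.079]
ft_force: [0.7, 1.2, 4.5]
opening: 0.004
t: 10.4
eef_pos: [508.3, -161.9, 226.2]
tcp_rot: [-3.141, 0.001, 3.079]
ft_force: [-1.8, 0.8, 13.8]
opening: 0.006
```

```bash
python3 -m pendant '[{"x":0,"y":0,"z":0.002,"rx":0,"ry":0,"rz":0,"jaw":0},{"x":0,"y":0,"z":0.002,"rx":0,"ry":0,"rz":0,"jaw":0}]'
python3 -m pendant '[{"x":0,"y":0,"z":-0.05,"rx":0,"ry":0,"rz":0,"jaw":0},{"x":0,"y":0,"z":-0.15,"rx":0,"ry":0,"rz":0,"jaw":0},{"x":0,"y":0,"z":-0.3,"rx":0,"ry":0,"rz":0,"jaw":0},{"x":0,"y":0,"z":-0.5,"rx":0,"ry":0,"rz":0,"jaw":0},{"x":0,"y":0,"z":-0.5,"rx":0,"ry":0,"rz":0,"jaw":0}]'
python3 - <<'E'
from h import *
e=env.state()["eef_pos"];print(loc(e),e[2]-190)
E
```

```text
t: 10.65
eef_pos: [508.3, -161.9, 226.2]
tcp_rot: [-3.141, 0.001, 3.079]
ft_force: [-2.3, 0.8, 17.8]
opening: 0.003
t: 11.28
eef_pos: [508.3, -161.9, 302.2]
tcp_rot: [-3.141, 0.003, 3.079]
ft_force: [0.2, -1.0, -0.3]
opening: 0.008
[-0.6  0.5] 112.23442109108043
```

```bash
python3 -m pendant '[{"x":-0.25,"y":0,"z":0,"rx":0,"ry":0,"rz":0,"jaw":0},{"x":-0.5,"y":0,"z":0,"rx":0,"ry":0,"rz":0,"jaw":0},{"x":-0.68,"y":0,"z":0,"rx":0,"ry":0,"rz":0,"jaw":0},{"x":-0.68,"y":0,"z":0,"rx":0,"ry":0,"rz":0,"jaw":0},{"x":-0.68,"y":0,"z":0,"rx":0,"ry":0,"rz":0,"jaw":0}]'
python3 - <<'E'
from h import *
c=env.read_camera("wrist");e=env.state()["eef_pos"];print(loc(e),e[2]-190)
cv2.imwrite("pics/w7.png",c["img"][:,:,::-1])
E
```

```text
t: 11.9
eef_pos: [609.3, -168.1, 299.4]
tcp_rot: [3.141, -0.002, 3.079]
ft_force: [-0.5, 0.2, -0.8]
opening: 0.004
[100.6   0.4] 109.67960402330641
```

View pics/w7.png

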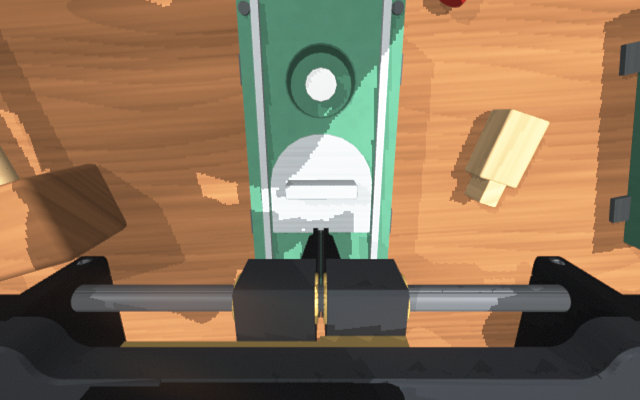

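```bash
python3 -m pendant '[{"x":0,"y":0,"z":0.1,"rx":0,"ry":0,"rz":0,"jaw":0},{"x":0,"y":0,"z":0.18,"rx":0,"ry":0,"rz":0,"jaw":0},{"x":0,"y":0,"z":0.23,"rx":0,"ry":0,"rz":0,"jaw":0},{"x":0,"y":0,"z":0.25,"rx":0,"ry":0,"rz":0,"jaw":0},{"x":0,"y":0,"z":0.25,"rx":0,"ry":0,"rz":0,"jaw":0}]'
python3 -m pendant '[{"x":0.02,"y":0,"z":0,"rx":0,"ry":0,"rz":0,"jaw":0},{"x":0.04,"y":0,"z":0,"rx":0,"ry":0,"rz":0,"jaw":0},{"x":0.06,"y":0,"z":0,"rx":0,"ry":0,"rz":0,"jaw":0},{"x":0.08,"y":0,"z":0,"rx":0,"ry":0,"rz":0,"jaw":0},{"x":0.1,"y":0,"z":0,"rx":0,"ry":0,"rz":0,"jaw":0},{"x":0.12,"y":0,"z":0,"rx":0,"ry":0,"rz":0,"jaw":0},{"x":0.14,"y":0,"z":0,"rx":0,"ry":0,"rz":0,"jaw":0},{"x":0.16,"y":0,"z":0,"rx":0,"ry":0,"rz":0,"jaw":0},{"x":0.18,"y":0,"z":0,"rx":0,"ry":0,"rz":0,"jaw":0},{"x":0.2,"y":0,"z":0,"rx":0,"ry":0,"rz":0,"jaw":0}]'
python3 -m pendant '[{"x":0.02,"y":0,"z":0,"rx":0,"ry":0,"rz":0,"jaw":0},{"x":0.04,"y":0,"z":0,"rx":0,"ry":0,"rz":0,"jaw":0},{"x":0.06,"y":0,"z":0,"rx":0,"ry":0,"rz":0,"jaw":0},{"x":0.08,"y":0,"z":0,"rx":0,"ry":0,"rz":0,"jaw":0},{"x":0.1,"y":0,"z":0,"rx":0,"ry":0,"rz":0,"jaw":0},{"x":0.12,"y":0,"z":0,"rx":0,"ry":0,"rz":0,"jaw":0},{"x":0.14,"y":0,"z":0,"rx":0,"ry":0,"rz":0,"jaw":0},{"x":0.16,"y":0,"z":0,"rx":0,"ry":0,"rz":0,"jaw":0},{"x":0.18,"y":0,"z":0,"rx":0,"ry":0,"rz":0,"jaw":0},{"x":0.2,"y":0,"z":0,"rx":0,"ry":0,"rz":0,"jaw":0}]'
python3 - <<'E'
from h import *
c=env.read_camera("wrist");e=env.state()["eef_pos"];print(loc(e),e[2]-190)
cv2.imwrite("pics/w8.png",c["img"][:,:,::-1])
E
```

```text
t: 12.58
eef_pos: [610.1, -168.3, 262.5]
tcp_rot: [3.141, -0.0, 3.079]
ft_force: [-1.5, -0.4, 0.1]
opening: 0.007
t: 13.82
eef_pos: [579.9, -166.4, 262.8]
tcp_rot: [-3.142, 0.0, 3.079]
ft_force: [1.6, -0.6, 2.2]
opening: 0.004
t: 15.08
eef_pos: [550.0, -164.5, 262.7]
tcp_rot: [3.142, 0.0, 3.079]
ft_force: [2.0, -2.2, 0.8]
opening: 0.006
[40.8  0.4] 72.60380470864169
```

View pics/w8.png

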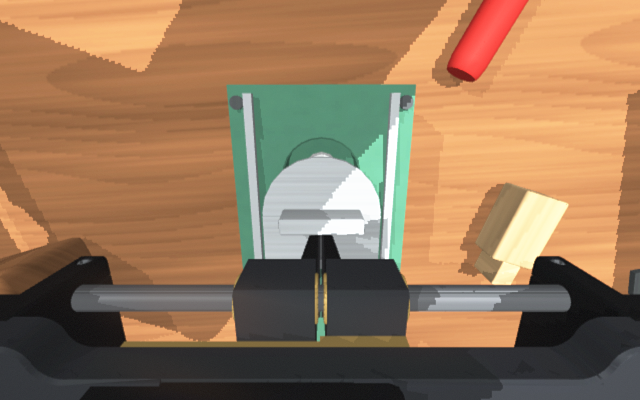

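```bash
python3 - <<'E'
from h import *
c=env.read_camera("wrist");print(loc(ray(c,[322,154],64.5)))
E
python3 -m pendant '[{"x":0.02,"y":0,"z":0,"rx":0,"ry":0,"rz":0,"jaw":0},{"x":0.04,"y":0,"z":0,"rx":0,"ry":0,"rz":0,"jaw":0},{"x":0.06,"y":0,"z":0,"rx":0,"ry":0,"rz":0,"jaw":0},{"x":0.08,"y":0,"z":0,"rx":0,"ry":0,"rz":0,"jaw":0},{"x":0.1,"y":0,"z":0,"rx":0,"ry":0,"rz":0,"jaw":0},{"x":0.12,"y":0,"z":0,"rx":0,"ry":0,"rz":0,"jaw":0},{"x":0.14,"y":0,"z":0,"rx":0,"ry":0,"rz":0,"jaw":0},{"x":0.16,"y":0,"z":0,"rx":0,"ry":0,"rz":0,"jaw":0},{"x":0.16,"y":0,"z":0,"rx":0,"ry":0,"rz":0,"jaw":0}]'
python3 - <<'E'
from h import *
c=env.read_camera("wrist");e=env.state()["eef_pos"];print(loc(e),e[2]-190)
cv2.imwrite("pics/w9.png",c["img"][:,:,::-1])
E
```

```text
[[-15.6   0.5]]
t: 16.3
eef_pos: [525.9, -163.0, 262.7]
tcp_rot: [3.141, -0.001, 3.079]
ft_force: [0.2, -0.4, 0.2]
opening: 0.005
[17.1  0.4] 72.70847639041028
```

View pics/w9.png

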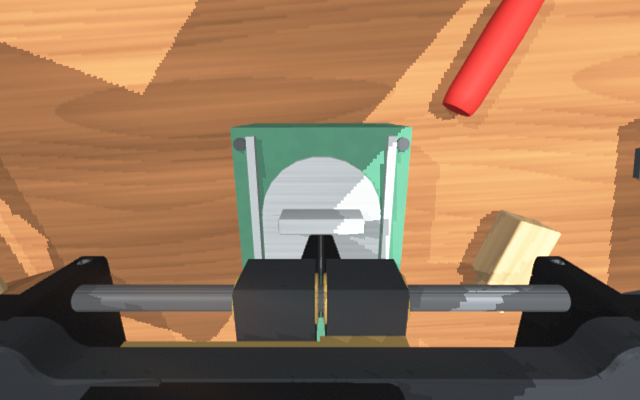

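```bash
python3 -m pendant '[{"x":-0.04,"y":0,"z":0,"rx":0,"ry":0,"rz":0,"jaw":0},{"x":-0.08,"y":0,"z":0,"rx":0,"ry":0,"rz":0,"jaw":0},{"x":-0.1,"y":0,"z":-0.2,"rx":0,"ry":0,"rz":0,"jaw":0},{"x":-0.25,"y":0,"z":-0.4,"rx":0,"ry":0,"rz":0,"jaw":0},{"x":-0.4,"y":0,"z":-0.6,"rx":0,"ry":0,"rz":0,"jaw":0},{"x":-0.5,"y":0,"z":-0.8,"rx":0,"ry":0,"rz":0,"jaw":0},{"x":-0.5,"y":0,"z":-0.95,"rx":0,"ry":0,"rz":0,"jaw":0},{"x":-0.5,"y":0,"z":-0.95,"rx":0,"ry":0,"rz":0,"jaw":0},{"x":-0.5,"y":0,"z":-0.95,"rx":0,"ry":0,"rz":0,"jaw":0}]'
python3 - <<'E'
from h import *
c=env.read_camera("wrist");np.savez("w10.npz",**c)
cv2.imwrite("pics/w10.png",c["img"][:,:,::-1])
E
```

```text
t: 17.48
eef_pos: [601.0, -167.7, 404.1]
tcp_rot: [3.141, -0.001, 3.079]
ft_force: [-0.1, -0.7, 0.7]
opening: 0.005
```

View pics/w10.png

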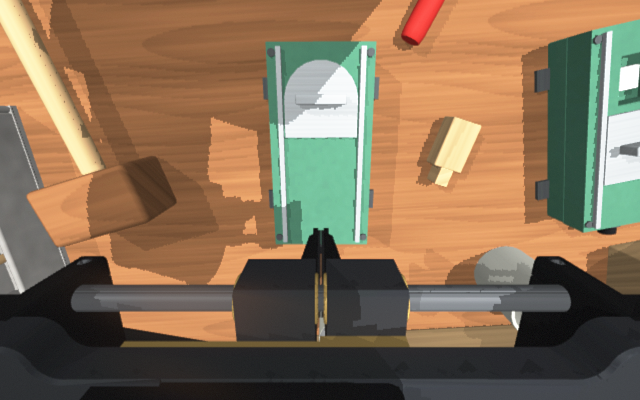

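```bash
python3 - <<'E'
from h import *
c=dict(np.load("w10.npz"))
print("nose/tail",loc(ray(c,[[321,59],[321,138]],64.5)),"edge",loc(ray(c,[[266,41],[376,41]],60)))
a=dict(np.load("w2.npz"))
h=lambda c:ray(c,[0,0],0)
# bystander check: start box tab (84.5) & offcut tip before/after
print("start tab L end",ray(a,[612,152],84.5).round(),ray(c,[619,150],84.5).round())
env.job_done()
E
```

```text
nose/tail [[-38.1   0.3]
 [ 38.9   0.2]] edge [[-55.1 -54.1]
 [-54.9  54.7]]
start tab L end [[577. 138.  84.]] [[577. 135.  84.]]
the job is handed in; nothing more can be done
```

The reset is done on the round-well box and the job is handed in, at about 17.5 s of the 48 s allowed.

- **Opening the cover:** I pushed it by its tab with the closed fingertips to about 73 mm, measured in the wrist view. The whole well was visibly open. Pushing force stayed around 3 N.
- **Pressing the key:** I went down the centre of the well and pressed until it hit the stop. The fingertip height was 36.2 mm, against the expected 36 mm fully home. Force jumped from 4.5 N to about 18 N at the stop.
- **Closing the cover:** I came out and pushed the tab back from the far side, then backed off and lifted clear. The last picture puts the cover within about 1 mm of centred, and the well is completely hidden.
- **Everything else:** The square-well box and the wood offcut look unmoved. I compared the square-ended cover's tab before and after: the two readings differ by 3 mm across the box and 0 mm along its slide. Those pixels were read by eye at the edge of the picture. I did not measure any other item.

No check failed. The force reading early in the first push was within the noise, so I confirmed from the picture that the cover was moving before I carried on.

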